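Start the coffee grinder

ROBOT

A 6-joint arm with a two-finger parallel gripper is mounted at the origin on the work surface. World frame = base frame: x ahead of the robot, y to its left, z up, the work surface at z = 0. Lengths are in m, angles in rad, forces in N, time in s.
With the tool pointing down it reaches from about 0.275 to 0.825 m from the base axis. Payload 4.9 kg.
Tool frame: the origin (TCP) lies midway between the tips of the shut fingers; the grasp point (between the pads) lies 19 mm behind it (bot.grip_depth is the distance from the TCP to the grasp point, in m); z points along the fingers, y is the line along which they close (so a half turn about z gives the same grasp; the last joint's range is limited). The gripper opens to 85 mm and grips with 20 to 120 N. Pads are 22 mm wide; open, the fingers measure 114 mm over their backs; the gripper's body (76 mm by 85 mm) begins 54 mm behind the grasp point. The pads swing forward as they close: fully open they stand 13 mm farther back than shut.
Start: joints at [-1.436, 0.326, -0.193, 1.052, 0, 1.437], TCP at [0.146, -0.53, 0.231] pointing down, gripper open.
Joint ranges: [-2.65, 2.65], [-0.97, 1.79], [-1.3, 1.35], [-1.93, 2.1], [-1.47, 1.37], [-3.14, 3.14]. Speed limits (rad/s): [2.57, 2.57, 3.14, 3.14, 3.14, 3.14].

INTERFACE

Orientations are given as a unit quaternion [w, x, y, z].
In Python, from cell import bot gives the robot as it stands. Calls block until the motion is done:
- bot.move_pose(position, orientation): joint-space move of the TCP to a pose.
- bot.move_linear(position, speed=0.15, rotation=None, until_force=None): straight line of the TCP; rotation=None keeps the orientation; speed is the mean speed in m/s. With until_force (N) it stops when the force on the tool has changed by that much, and returns True; else False.
- bot.goto_joints(angles): joint-space move.
- bot.set_gripper(opening, grasp_force=None): opening from 0.0 (shut) to 1.0 (fully open); grasp_force is the grip in N (None keeps the last); returns when the fingers have stopped.
- bot.wait(seconds).
- bot.solve_ik(position, orientation): joint angles nearest the present ones, or None.
- bot.camera(name): name is "scene" or "top"; returns the picture (400x640x3 uint8, red, green, blue); there is no depth.
- bot.calibration(name): a dict with "mtx" (3x3 intrinsics, pixels), "k1" (the pictures are not rectified: a ray, as slopes to the right and down, at radius r is drawn at 1 + k1 r^2 times it, then the intrinsics apply), "extrinsics" (4x4, takes a point from world to camera coordinates). Camera axes: x right, y down, z forward; pixel columns grow to the right and rows downward; lengths in m; the calibration is good to about 2 mm. A picture is of the moment at which its call begins. calibration takes no time and is no camera call.
A pose or a line that the arm cannot do raises bot.PlanningError and nothing moves.
- bot.close_job(): hands the job in; it is judged then, once.
Trained networks look in the newest picture that a camera, given by its name, has taken for a name from the list of things; names that differ only in an ending like _2 or _b are one class to them, and where a whole thing is asked for, a point or a joint stands for the part that bears it (a point fixed in the world has none). Each returns a list of dicts, best first, with "confidence" (0 to 1); they miss things now and then, are a little off and sometimes report something else, mostly with a low value. They report only what shows in the picture. A call takes as long as a camera call. They do not tell look-alikes from the thing itself.
- bot.search_frame(camera, thing): "bbox" ([left, top, width, height] in pixels, round what is visible of it).
Readings, each from a call of its own:
- bot.read_clock(): time.
- bot.read_joint_positions(): joint angles.
- bot.read_joint_vel(): joint speeds.
- bot.read_joint_efforts(): joint torques, N m.
- bot.read_position(): TCP position.
- bot.read_tool_rot(): TCP orientation.
- bot.read_ft_force(): force on the tool from outside, world axes, zero at the start.
- bot.read_moment(): the same for the moment, N m.
- bot.read_gripper_width(): opening from 0.0 (shut) to 1.0 (fully open).
- bot.read_finger_force(): force on a finger pad.
Only numpy, scipy, OpenCV 4.12 (cv2) and the standard library are available. Lean on these libraries where they do the work, as an engineer would, in place of code of your own. Each camera call takes 0.05 s, during which the arm holds its last target. There are 200 camera calls.

TASK

Get the coffee grinder running: swing its hopper lid fully shut and gently slide the steel catch cup across the foot plate until it is home against the two rubber posts under the spout, in either order, and only then flip the red toggle on the sloped front down past its middle so that it snaps on. Only push with the fingers, never lifting, squeezing or tipping anything, and leave everything else standing where it is.

Things in the scene. Friction and masses are not known exactly. Their poses are not given: they have to be found in the camera images.
- grinder: White coffee grinder fixed on the counter. Origin on the counter under it; own +x from its front (cup side, towards the robot) to its back, +y to its left seen from the robot, z up. 'Grinder' coordinates below: this frame, mm. Dark foot plate x -142 to 120, y -65 to 65, top z 14. Tower x 5 to 115, y -50 to 50. Hopper on the head: radius 40, centre x 67, rim z 248.
- cup: Open steel catch cup, straight round wall, outer diameter 70, height 75, wall 3, 0.13 to 0.25 kg, empty. Origin: centre of its underside. It stands upright on the foot plate (z 14), 40 to 60 mm in front of its home (towards grinder -x) and up to 12 mm to one side; it slides easily (1 to 3 N).
- cup_home (a point): Point on the foot plate, grinder (-41, 0, 14), axes as the grinder: the centre of the cup's underside lies here when the cup is home under the spout, touching both rubber posts (10 diameter, 16 tall, grinder x -10, y 26 and -26).
- lid (a joint): Angle of the hopper lid, rad: 0 = shut, grows as the front edge rises, starts 0.5 to 0.9, stop at 1.3. Its stiff hinge holds it at any angle; 1 to 2 N down on the tab closes it.
- lid_tab (a point): Point on the upper face of the orange tab at the lid's front edge, 92 mm from the hinge line, 5 mm in from the tab's front end; tab 30 wide, 6 thick. Moves with the lid: swings down and forward (grinder -x) as it closes; z 255 when shut. The lid is a black disc, 84 diameter, 6 thick.
- lid_hinge (a point): Point on the lid's hinge line, at the back of the hopper, grinder (109, 0, 249); the line runs along grinder y. The lid's underside is level with it when shut.
- toggle (a joint): Toggle angle, rad: 0 = off (leaning up, 25 degrees forward of vertical), 0.7 = on (flipped down to the grinder's front, 65 degrees forward of vertical). An over-centre spring makes the middle, 0.35, unstable: it snaps to the nearer stop and rests there. It starts off; 2.5 N at the ball square to the bat, or 6 N straight down, moves it.
- toggle_tip (a point): Centre of the red ball, 13 diameter, at the end of the toggle's bat handle, 36 mm from the pivot, mid-width on the sloped fascia. Off to on it moves 17 mm forward (grinder -x) and 17 mm down, from grinder (-42, 0, 236) to (-60, 0, 218). Push its upper back side forward and down.
- spout (a point): Centre of the lower end of the black spout, grinder (-35, 0, 102), 28 wide, 13 above the home cup's rim. The head above it: y -53 to 53, z 135 to 225, overhangs to grinder x -49; its front is upright from z 135 to 181, then slopes back at 45 degrees up to x -5, z 225 (the fascia with the toggle).
- toggle_pivot (a point): Pivot of the toggle at the surface of the fascia, grinder (-27, 0, 203); its axis runs along grinder y.
- mug: Bystander: blue ceramic mug, 80 diameter, 92 tall, right of the foot plate. Origin: centre of its underside.
- jar: Bystander: amber glass bean jar, 84 diameter, 150 tall, left of the grinder. Origin: centre of its underside.
- brush: Bystander: grinder brush, 150 long, lying on the counter left of the foot plate. Origin: under its middle.
- kettle: Bystander: white gooseneck kettle with a wooden handle, 160 diameter, 270 long over spout and handle, 167 tall, far left. Origin: centre of its underside.
- pitcher: Bystander: steel milk pitcher, 84 diameter, 85 tall, on the dark wooden tray to the right. Origin: centre of its underside.
- glass: Bystander: drinking glass, 72 diameter, 85 tall, on the same tray. Origin: centre of its underside.
Things that resemble listed ones, but are neither listed nor needed, are in the scene too. Leave any green look-alike of the cup alone.

How it is judged:
On the way, in this order (a step that is already met when the one before it is completed fails the run):
1. the lid is shut and the cup is home under the spout, the toggle not yet flipped (value of joint lid below 0.08 rad and horizontal distance between cup and cup_home below 0.008 m and value of joint toggle below 0.3 rad), for 0.2 s.
2. the toggle has snapped on (value of joint toggle above 0.6 rad), for 0.2 s.
At the end, for the whole second after the job is handed in: The toggle is on (above 0.6 rad), the lid shut (under 0.08 rad), and the cup stands upright and at rest on the foot plate within 8 mm of its home (value of joint toggle above 0.6 rad and value of joint lid below 0.08 rad and horizontal distance between cup and cup_home below 0.008 m and angle between cup's own z axis and vertical below 0.08 rad and height (world z) of cup between 0.01 and 0.02 m and linear speed of cup below 0.02 m/s); the robot touches nothing.
It fails at once if the cup is lifted 10 mm or more off the foot plate, or tipped more than 0.35 rad (height (world z) of cup above 0.024 m or angle between cup's own z axis and vertical above 0.35 rad).
It fails at once if the cup, or the grinder with its lid and toggle, is squeezed or rammed by the fingers with more than 40 N (contact force between the fingers and cup above 40 N or contact force between the fingers and grinder above 40 N).
It fails at once if the toggle is flipped on before the lid is shut and the cup is home (value of joint toggle above 0.6 rad and (horizontal distance between cup and cup_home above 0.012 m or value of joint lid above 0.12 rad)).
It fails at once if a bystander (blue ceramic mug, amber glass bean jar, grinder brush, gooseneck kettle, steel milk pitcher, drinking glass) is moved more than 20 mm or tipped over (distance of any of mug, jar, brush, kettle, pitcher, glass from where it was at the start of the episode above 0.02 m or angle between any of mug, jar, brush, kettle, pitcher, glass's own z axis and vertical above 0.35 rad).
It also fails if it takes over 48 s, if anything falls off the work surface, if the arm or the gripper's body presses on something with over 40 N, if the wrist force passes 120 N, or if a joint passes its speed limit or range.

## Working session

There is one attempt and no reset: what is moved stays moved. The work goes in short steps, each a Python script; the robot and the scene stay as the last script left them, time stands still between calls to the robot, and variables do not carry over. Pictures are saved under pics/ and viewed, at most 10 in all, crops included, and the job is handed in when it is done.

```bash
mkdir -p pics; ls
python3 - <<'E'
from cell import bot
import cv2,numpy as np
for c in ("scene","top"):
    im=bot.camera(c); cv2.imwrite(f"pics/{c}0.png",im[:,:,::-1])
    k=bot.calibration(c); print(c,np.round(k["mtx"],1).tolist(),k["k1"],np.round(k["extrinsics"],4).tolist())
    for t in ("grinder","cup","lid","lid_tab","toggle","toggle_tip","spout","mug","jar"):
        print(t,[(np.round(d["bbox"]).tolist(),round(d["confidence"],2)) for d in bot.search_frame(c,t)[:3]])
E
```

```text
pics
scene [[505.8, 0.0, 325.6], [0.0, 505.8, 196.5], [0.0, 0.0, 1.0]] 0.056822321801117265 [[-0.2989, 0.9542, -0.0065, 0.2042], [0.7859, 0.2423, -0.569, -0.375], [-0.5413, -0.1752, -0.8223, 1.8753], [0.0, 0.0, 0.0, 1.0]]
grinder [([336.0, 183.0, 50.0, 98.0], 0.96)]
cup [([425.0, 194.0, 29.0, 28.0], 0.6)]
lid [([351.0, 190.0, 32.0, 38.0], 0.7)]
lid_tab [([350.0, 192.0, 36.0, 40.0], 0.9), ([201.0, 177.0, 30.0, 36.0], 0.39)]
toggle []
toggle_tip [([306.0, 195.0, 27.0, 42.0], 0.29)]
spout [([335.0, 186.0, 53.0, 92.0], 0.83), ([351.0, 196.0, 38.0, 36.0], 0.61)]
mug [([304.0, 195.0, 31.0, 46.0], 0.76)]
jar [([398.0, 225.0, 34.0, 50.0], 0.75), ([204.0, 177.0, 27.0, 37.0], 0.25)]
top [[390.3, 0.0, 322.7], [0.0, 390.3, 202.1], [0.0, 0.0, 1.0]] 0.02888786240973037 [[-0.0224, -0.9997, 0.0017, 0.0188], [-0.9956, 0.0221, -0.0916, 0.6349], [0.0915, -0.0038, -0.9958, 1.2557], [0.0, 0.0, 0.0, 1.0]]
grinder [([264.0, 154.0, 61.0, 99.0], 0.97)]
cup [([288.0, 224.0, 22.0, 22.0], 0.74), ([222.0, 247.0, 26.0, 24.0], 0.66), ([262.0, 154.0, 65.0, 103.0], 0.4)]
lid [([267.0, 159.0, 31.0, 32.0], 0.96)]
lid_tab [([269.0, 160.0, 30.0, 26.0], 0.85)]
toggle [([233.0, 185.0, 29.0, 30.0], 0.64), ([266.0, 156.0, 58.0, 98.0], 0.53)]
toggle_tip []
spout [([262.0, 157.0, 64.0, 94.0], 0.67)]
mug [([328.0, 190.0, 25.0, 36.0], 0.6)]
jar [([234.0, 188.0, 28.0, 27.0], 0.58)]
```

Run:
```python
import cv2,numpy as np
a=cv2.imread("pics/scene0.png")[150:320,240:470]; b=cv2.imread("pics/top0.png")[135:285,200:400]
cv2.imwrite("pics/s1.png",cv2.resize(a,None,fx=3.4,fy=3.4,interpolation=cv2.INTER_CUBIC))
cv2.imwrite("pics/t1.png",cv2.resize(b,None,fx=4,fy=4,interpolation=cv2.INTER_CUBIC))
```

```text
(no output)
```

View pics/scene0.png

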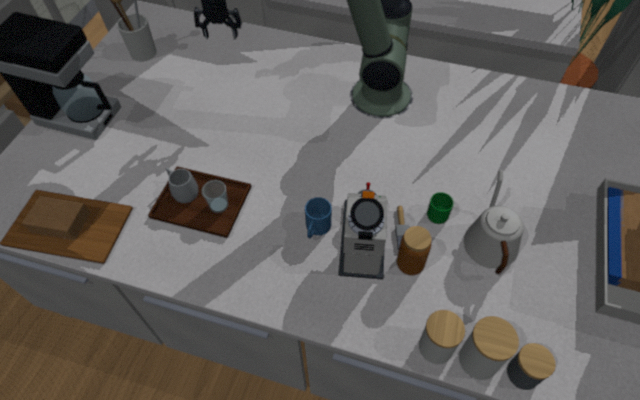

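View pics/s1.png

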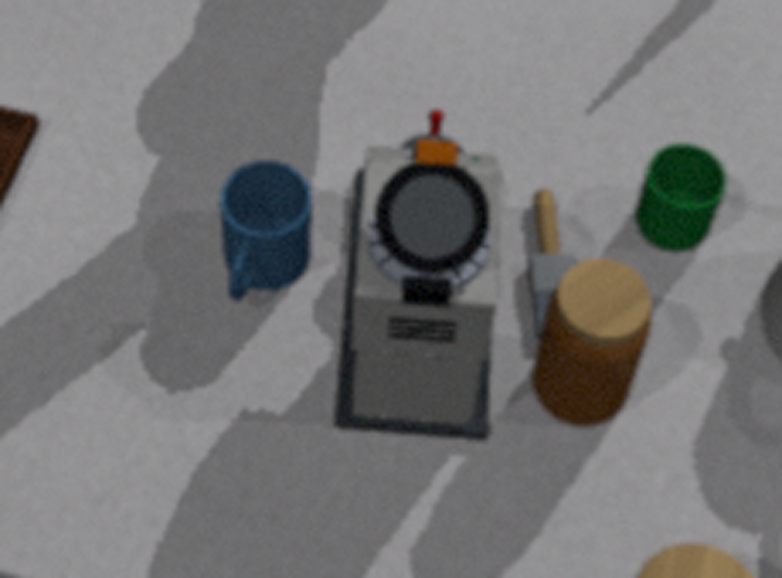

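View pics/t1.png

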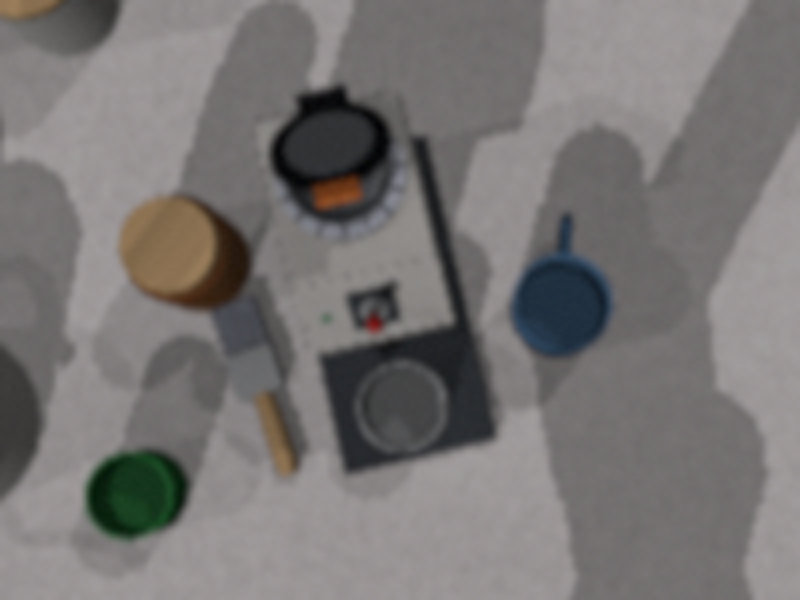

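In the top view (crop offset 200,135, ×4) the steel cup is on the foot plate at crop (402,406), which is pixel (300,236). The green look-alike is at pixel (234,258), off the plate; the steel one fits the description. The red ball is at about (293.5,216), the orange tab at about (284,183), and the plate's front corners are at (286.8,252.5) and (323.5,243.8). Next I fit the poses.

```bash
cat > h.py <<'E'
import numpy as np,cv2
from cell import bot
from scipy.optimize import least_squares
from scipy.spatial.transform import Rotation as R
def proj(c,P):
    k=bot.calibration(c);E=np.array(k["extrinsics"])
    return cv2.projectPoints(np.array(P,float).reshape(-1,3),cv2.Rodrigues(E[:3,:3])[0],E[:3,3],np.array(k["mtx"]),np.array([k["k1"],0,0,0.]))[0][:,0]
def g2w(p,g): # grinder mm -> world m
    p=np.array(p,float).reshape(-1,3)/1000
    return R.from_euler("z",g[2]).apply(p)+[g[0],g[1],0]
def cen(im,m,box):
    l,t,r,b=box; s=np.zeros(im.shape[:2]);s[t:b,l:r]=m[t:b,l:r]
    y,x=np.nonzero(s); return np.array([x.mean(),y.mean()]),len(x)
def tab(a,s): # lid coords: s from hinge, mid thickness 3 up
    return [109-s*np.cos(a)-3*np.sin(a)*-1*-1 if 0 else 109-s*np.cos(a)+3*np.sin(a),0,249+s*np.sin(a)+3*np.cos(a)]
E
python3 - <<'E'
from h import *
ims={"top":cv2.imread("pics/top0.png"),"scene":cv2.imread("pics/scene0.png")}
def masks(im):
    h=cv2.cvtColor(im,cv2.COLOR_BGR2HSV); H,S,V=[h[...,i].astype(int) for i in range(3)]
    return ((H<6)|(H>172))&(S>130)&(V>70), (H>8)&(H<17)&(S>180)&(V>120)
r,o=masks(ims["top"]);bt=cen(0 or ims["top"],r,(285,205,302,225));ot=cen(ims["top"],o,(270,172,300,192))
r,o=masks(ims["scene"]);bs=cen(ims["scene"],r,(360,178,376,190));os_=cen(ims["scene"],o,(355,186,380,202))
print(bt,ot,bs,os_)
c=lambda x,y:(200+x/4,135+y/4); d=lambda x,y:(240+x/3.4,150+y/3.4)
obs=[("top",(-142,65,14),c(347,470)),("top",(-142,-65,14),c(494,435)),("top",(120,-65,14),c(420,138)),
 ("top",(-42,0,236),bt[0]),("top",(-49,53,181),c(322,355)),
 ("scene",(120,-65,7),d(338,422)),("scene",(120,65,7),d(488,434))]
def f(v): return np.concatenate([proj(n,g2w(p,v))[0]-q for n,p,q in obs])
s=least_squares(f,[.6,.05,.2],loss="soft_l1");g=s.x
print("g",g,np.round(s.fun.reshape(-1,2),1).tolist())
fa=lambda a:np.concatenate([proj("top",g2w(tab(a[0],89),g))[0]-ot[0]])
a=least_squares(fa,[.7]);print("lid",a.x,a.fun, "scene tab",proj("scene",g2w(tab(a.x[0],89),g))-os_[0])
cp=least_squares(lambda q:proj("top",g2w((q[0],q[1],89),g))[0]-c(402,406),[-90,0]);print("cup",cp.x)
print("home w",g2w((-41,0,14),g), "front",g2w((-142,0,14),g))
np.save("g.npy",np.r_[g,a.x,cp.x])
# IK check
for th in (30,45):
    z=np.array([np.sin(np.radians(th)),0,-np.cos(np.radians(th))]); 
    for sg in (1,-1):
        y=np.array([0,sg,0]);Rm=R.from_euler("z",g[2])*R.from_matrix(np.c_[np.cross(y,z),y,z])
        q=Rm.as_quat(scalar_first=True)
        print(th,sg,[bot.solve_ik(g2w(p,g)[0],q) for p in ((-150,0,45),(-70,0,45))])
E
```

```text
(array([293. , 215.5]), 8) (array([283.81818182, 183.81818182]), 11) (array([367.71428571, 185.21428571]), 14) (array([368.12, 193.94]), 50)
g [0.62021739 0.09634805 0.23048026] [[-0.2, 1.7], [1.3, 0.5], [0.3, -1.3], [0.4, 0.6], [-2.9, 0.3], [-0.9, 1.4], [0.5, 0.8]]
lid [0.65546634] [-0.09598342  0.03067479] scene tab [[0.3336138  0.43381476]]
cup [-98.54692121   2.54570908]
home w [[0.58030156 0.0869818  0.014     ]] front [[0.48197233 0.06390884 0.014     ]]
30 1 [array([-0.14287593,  0.27789055, -1.15922536, -0.35957397,  0.18339759,
       -0.32706385]), array([-0.06939088,  0.36598503, -0.973694  , -0.27294258,  0.14824089,
       -0.26163292])]
30 -1 [array([-0.14287593,  0.27789055, -1.15922536, -0.35957397,  0.18339759,
        2.8145288 ]), array([-0.06939088,  0.36598503, -0.973694  , -0.27294258,  0.14824089,
        2.87995974])]
45 1 [None, array([-0.12427978,  0.5162191 , -1.22313244, -0.92182882,  0.24816377,
       -0.2561798 ])]
45 -1 [None, array([-0.12427978,  0.5162191 , -1.22313244, -0.92182882,  0.24816377,
        2.88541285])]
```

```bash
cat >> h.py <<'E'
g=np.load("g.npy") if __import__("os").path.exists("g.npy") else None
def quat(th):
    t=np.radians(th);z=np.array([np.sin(t),0,-np.cos(t)]);y=np.array([0,1.,0])
    return (R.from_euler("z",g[2])*R.from_matrix(np.c_[np.cross(y,z),y,z])).as_quat(scalar_first=True)
def lin(p,v=.15,**k): return bot.move_linear(g2w(p,g)[0],speed=v,**k)
def pose(p,th): bot.move_pose(g2w(p,g)[0],quat(th))
def ft(): return np.round(bot.read_ft_force(),2)
def save(c,n,box,s):
    im=bot.camera(c)[:,:,::-1]; l,t,r,b=box
    cv2.imwrite(f"pics/{n}.png",cv2.resize(im[t:b,l:r],None,fx=s,fy=s,interpolation=cv2.INTER_CUBIC))
E
python3 - <<'E'
from h import *
bot.set_gripper(0.0)
pose((-120,0,400),0)
up=lambda a,e=0:(109-92*np.cos(a)+6*np.sin(a),0,249+92*np.sin(a)+6*np.cos(a)+e)
a0=g[3]
lin(up(a0,30),.15); print(bot.read_clock(),ft())
for a in np.linspace(a0,.12,5): lin(up(a),.06); print(round(a,2),ft())
p=up(0); print(lin((p[0],0,249),.03,until_force=8),ft(),np.round(bot.read_position(),4),bot.read_clock())
lin((p[0],0,300),.15)
lin((-120,0,300),.2)
save("top","t2",(200,135,400,285),4); print(bot.read_clock())
E
```

```text
5.6 [0.21 0.48 0.59]
0.66 [-0.45  0.35  0.31]
0.52 [-0.11 -0.26  0.41]
0.39 [ 0.4  -0.35  0.12]
0.25 [-1.02 -0.47  0.78]
0.12 [-0.1   0.09 -0.88]
True [-0.74  0.64  5.71] [0.6375 0.1004 0.255 ] 8.125
9.4667
```

View pics/t2.png

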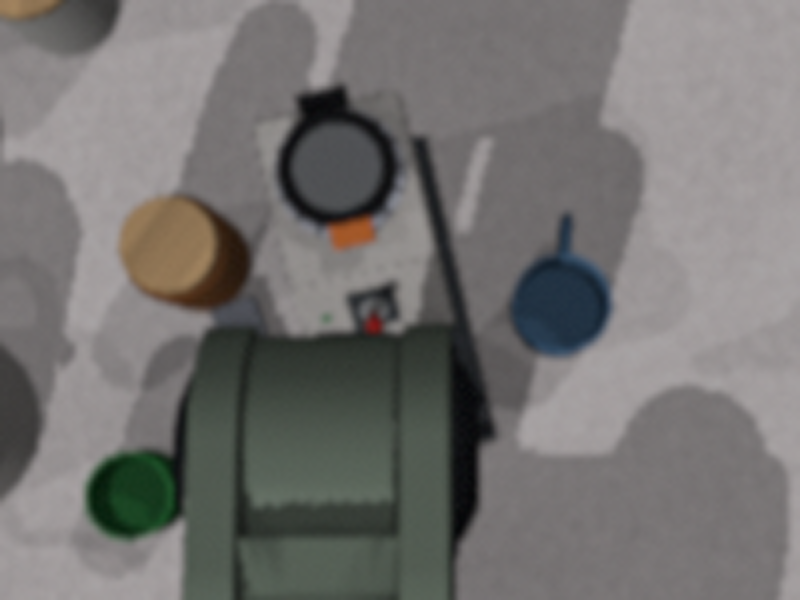

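The lid is shut, stopped at z 0.255. The orange tab is now flat at crop (352,232) and the ball is still off at (374,323). Next is the cup push, with two tilted, part-open fingers acting as a V.

Run:
```python
from h import *
print(proj("top",g2w([(17,0,255),(67,0,254),(-42,0,236)],g))) # seen 288,193 / 284.5,176.8 / 293.4,215.7
th=None
for t in (30,25,20):
    js=[bot.solve_ik(g2w((x,0,22),g)[0],quat(t)) for x in (-175,-70)]
    print(t,[None if j is None else np.round(j,2).tolist() for j in js])
    if th is None and all(j is not None for j in js): th=t
if th:
    lin((-180,0,300),.25)
    bot.set_gripper(.4)
    pose((-178,0,130),th); lin((-178,0,22),.12); print(bot.read_clock(),ft())
    print(lin((-140,0,22),.05,until_force=6),ft(),np.round(bot.read_position(),4))
    save("top","t3",(200,135,400,285),4);save("scene","s3",(240,100,470,290),3.4); print(bot.read_clock())
```

```text
[[287.61770156 194.65702287]
 [283.20307771 177.05342221]
 [293.42404517 216.07374083]]
30 [[-0.17, 0.34, -1.24, -0.49, 0.2, -0.35], [-0.07, 0.43, -0.99, -0.35, 0.15, -0.26]]
25 [[-0.14, 0.31, -1.15, -0.29, 0.16, -0.34], [-0.05, 0.42, -0.9, -0.17, 0.12, -0.26]]
20 [[-0.12, 0.3, -1.06, -0.12, 0.12, -0.33], [-0.04, 0.42, -0.81, -0.0, 0.09, -0.25]]
12.4083 [-0.2   0.53  0.19]
False [ 0.37 -0.17 -0.07] [0.4834 0.0645 0.0217]
13.4167
```

Run:
```python
from h import *
hit=False
for x in (-120,-100,-90,-84,-80,-77,-74,-71,-68):
    hit=lin((x,0,22),.04,until_force=5); f=R.from_euler("z",-g[2]).apply(bot.read_ft_force())
    print(x,hit,np.round(f,1))
    if hit or f[0]<-6: break
p=bot.read_position(); print(R.from_euler("z",-g[2]).apply((p-np.r_[g[:2],0]))*1000,bot.read_clock())
save("scene","s4",(240,100,470,290),3.4)
```

```text
-120 False [-0.3  0.1  0.1]
-100 False [ 0.3 -0.4 -0.6]
-90 False [0.2 1.  0.6]
-84 False [-1.1  0.   0.3]
-80 False [-0.8 -0.5 -0.6]
-77 False [-3.5  0.7  2.7]
-74 False [-12.1   0.2   8.5]
[-77.61533546   0.43368092  20.38188057] 16.1667
```

View pics/s4.png

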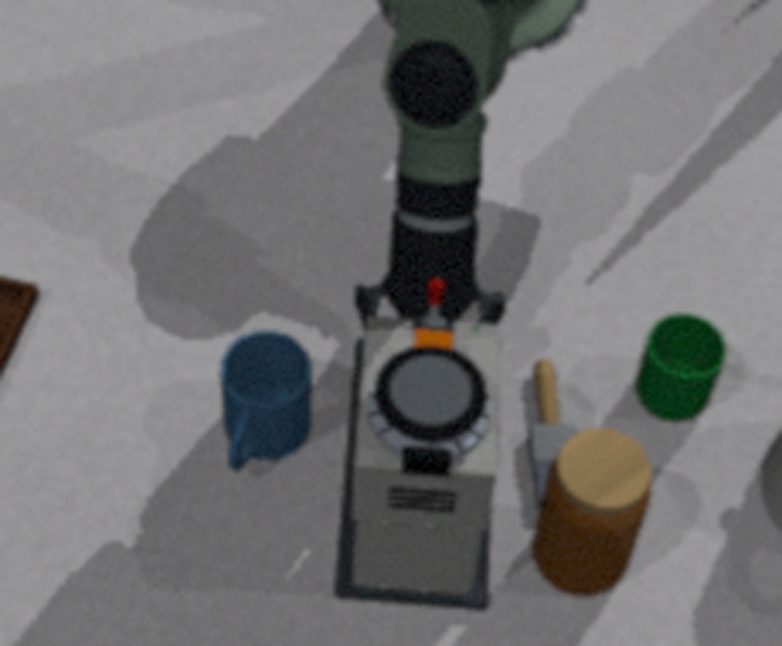

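The push stalled at x ≈ -77.6, close to the -77 predicted for home. I'll back off and check from above.

Run:
```python
from h import *
lin((-110,0,24),.06); lin((-185,0,60),.2); print(ft())
lin((-230,-0,300),.25) if bot.solve_ik(g2w((-230,0,300),g)[0],quat(30)) is not None else lin((-185,0,300),.25)
bot.set_gripper(0.)
pose((-60,-190,330),0)
save("top","t5",(260,195,350,265),8)
im=cv2.imread("pics/t5.png")
t=np.linspace(0,2*np.pi,80);
P=proj("top",g2w(np.c_[-41+35*np.cos(t),35*np.sin(t),0*t+89],g))
pts=((P-[260,195])*8+3.5).astype(int)
for q in pts: cv2.circle(im,tuple(int(v) for v in q),1,(0,255,255),-1)
cv2.imwrite("pics/t5o.png",im); print(bot.read_clock())
```

```text
[ 1.54 -0.   -0.08]
20.1583
```

View pics/t5o.png

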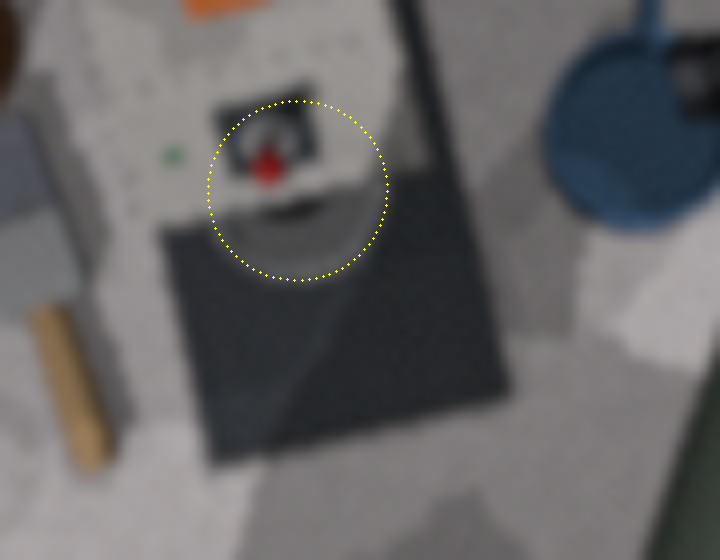

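The cup's rim front shows at crop (295,270), within about 1 px of the home outline and centred, so the cup is home against the posts. The toggle is still off, with the ball at (268,168). Flipping it now.

Run:
```python
from h import *
pose((-18,0,330),0); lin((-18,0,232),.12,until_force=12); print(ft(),np.round(bot.read_position(),4))
for x,z in ((-26,229),(-34,224),(-42,218),(-46,214)):
    h=lin((x,0,z),.05,until_force=20); print(x,h,ft())
    if h: break
bot.wait(.3)
lin((-30,0,235),.1); lin((-30,0,330),.2); lin((-60,-190,330),.3)
save("top","t6",(260,155,350,265),5); print(bot.read_clock(),proj("top",g2w([(-42,0,236),(-60,0,218)],g)))
```

```text
[ 0.47 -0.37 -0.11] [0.6033 0.0919 0.2328]
-26 False [1.97 0.25 1.13]
-34 False [-0.55 -0.78 -0.04]
-42 False [ 1.28 -0.25 -0.18]
-46 True [-0.1   0.39  6.52]
25.2833 [[293.42404517 216.07374083]
 [295.46443926 222.67197864]]
```

View pics/t6.png

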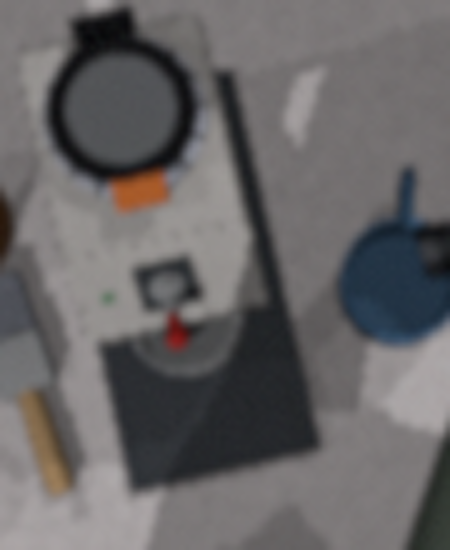

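The ball is now at (177,335), which is pixel (295.4,222) and matches the predicted "on" position. The lid is flat and the cup is still home, so I'm handing in.

```bash
python3 -c "
from cell import bot
print(bot.close_job())"
```

```text
the job is handed in; nothing more can be done
None
```

I shut the lid, slid the cup home against the posts and then flipped the toggle on. The job is handed in, about 25 s into the 48 s limit; the final picture showed all three in place, but no verdict was returned.

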